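# Gauge a goose egg on the bench gauge with the slip-clutch knob

## Robot

A 7-joint arm with a two-finger parallel gripper is mounted at the origin on a cart in front of the work surface, level with it; the furniture and walls round the work are solid. World frame = base frame: x ahead of the robot, y to its left, z up, the work surface at z = 0. Lengths are in m, angles in rad, forces in N, time in s.
With the tool pointing down it reaches from about 0.425 to 0.925 m from the base axis. Payload 6.8 kg.
Tool frame: the origin (TCP) lies on the centre line of the jaws, within the pads' length; the fingertips stand ahead of it and the grasp point (between the pads) lies 11 mm behind it (r.tcp_to_tips is the z of the fingertips in the tool frame, in m); z points along the fingers, y is the line along which they close (so a half turn about z gives the same grasp; the last joint's range is limited). The gripper opens to 85 mm and grips with 20 to 120 N. Pads are 22 mm wide; open, the fingers measure 114 mm over their backs; the gripper's body (76 mm by 85 mm) begins 54 mm behind the grasp point. The pads swing forward as they close: fully open they stand 13 mm farther back than shut.
Start: joints at [-1.433, 0.477, 0.022, 1.555, -0.011, 1.109, -0.083], TCP at [0.164, 0.655, 0.209] pointing down, gripper open.
Joint ranges: [-2.96, 2.96], [-0.34, 2.1], [-1.41, 1.46], [0.24, 2.44], [-1.37, 4.51], [0.17, 1.92], [-2.96, 2.96]. Speed limits (rad/s): [2.39, 2.39, 3.14, 3.14, 3.14, 3.14, 3.14].

## Interface

Orientations are given as a rotation vector (axis times angle).
In Python, from bench import r, optics gives the robot as it stands.
- The arm moves only by the shell command python3 -m creep 'ROWS' [FORCE]. ROWS is a JSON object whose one key "rows" holds a list of rows, each a list of 7 numbers: the shift along the tool's x, y, z in units of 25 mm (1.0 is 25 mm), then the turn, a rotation vector about the tool's x, y, z in units of 8 degrees (1.0 is 8 degrees), then the finger opening in mm, from 0 to 85.4. A call has 1 to 10 rows; each row is the pose to reach, as a shift and turn from the pose commanded when the call began, along the tool's axes at that moment; what a row does not reach only later rows make up. A row lasts 1/8 s, in which the tool goes at most 62.5 mm and 10.7 degrees, less where a joint would pass 70% of its speed; a pose out of reach is approached as far as the arm can. A call with a gripper value outside its range is refused whole. The fingers move at their own pace and stop on an object; FORCE is the grip in N (left out, the last holds). Time passes only in rows, so rows that repeat a pose let the fingers close. It gives the time, the measured TCP pose, the force, the opening and the grip force at its end, in the units of the state.
- r.get_obs(): the state, without advancing time (a new reading comes with each control period).
- optics.grab_frame(name): name is "scene" or "top" or "wrist"; returns a dict with "color" (384x512x3 uint8, blue, green, red), "K" (3x3 intrinsics, pixels), "dist_coeffs" ([k1, k2, p1, p2, k3] as OpenCV has them; the pictures are not rectified), "R" (3x3) and "t" (3): a world point X has camera coordinates R X + t. Camera axes: x right, y down, z forward; pixel columns grow to the right and rows downward; lengths in m; the calibration is good to about 2 mm. A picture is of the moment at which its call begins. There is no depth.
- r.hand_in(): hands the job in; it is judged then, once.
The state is a dict: "clock": time; "joints": joint angles; "qvel": joint speeds; "tau": joint torques, N m; "tcp_pos": TCP position; "orientation": TCP orientation; "contact_force": force on the tool from outside, world axes, zero at the start; "moment": the same for the moment, N m; "grip_width": finger opening in m; "gripper_force": force on a finger pad.
Only numpy, scipy, OpenCV 4.12 (cv2) and the standard library are available. Lean on these libraries where they do the work, as an engineer would, in place of code of your own. Each camera call takes 0.05 s, during which the arm holds its last target. There are 200 camera calls.

## Task

Measure the length of the goose egg, the biggest in the wooden rack: lay it gently lengthwise on the two rods of the egg gauge, between the anvil and the ram, and let go of it. Then turn the gauge's knob clockwise until the ram has closed on the egg and the clutch has clicked two to four times, and leave it closed for reading. Do not crack the shell, and leave the other eggs and things where they are.

Things in the scene. Friction and masses are not known exactly. Their poses are not given: they have to be found in the camera images.
- goose_egg: the goose egg: the largest egg in the rack, smooth white shell, 67 mm long, 54 mm wide, 51 mm high as it lies, 0.08 to 0.15 kg. Origin under its middle where it lies; its x is its long axis, z up. Take it across its 54 mm width; a grip of 10 to 20 N holds it, and a total of 60 N on the shell from all sides (grip, knocks, a drop) cracks it
- egg_mid (a point): the middle of the goose egg, on its long axis, 25.5 mm above its origin
- egg_rack: fixed wooden egg rack, 96 mm (its x) by 262 mm (its y), top face 26 mm above the counter. Three oblong pockets side by side, 46 by 36 mm, at y = -84, 0 and +84 mm, one egg lying lengthwise along x in each; the goose egg may be in any of them and its middle is then about 44 mm above the counter. Origin under its centre on the counter
- hen_egg_a: a tan hen egg in the rack, 51 mm long, 43 mm wide: stays in its pocket. Origin under its middle
- hen_egg_b: a second tan hen egg in the rack, 51 mm long, 43 mm wide: stays in its pocket. Origin under its middle
- gauge: bench egg gauge, grey steel, bolted down: base plate 250 mm (its x) by 92 mm, top 16 mm above the counter. Its x is the measuring axis, 54 mm above the counter: fixed anvil at the -x end; at the +x end the gear housing (x 48 to 118 mm, 58 mm wide, top 66 mm) with the upright clutch knob; between them the cradle. Origin under the base's centre on the counter; z up
- cradle (a point): on the measuring axis, midway along the cradle: two level steel rods along the gauge's x, 8 mm thick, 36 mm apart, axes 30 mm above the counter, 104 mm long. An egg lies lengthwise on them; the middle of the goose egg is then about 54 mm above the counter, that is level with this point
- anvil: the gauge's fixed anvil, a 44 mm wide plate 72 mm high. Origin at the centre of its 28 mm rubber face, which looks to +x (towards the ram) at gauge x = -73 mm, 54 mm above the counter; same axes as the gauge
- ram: the gauge's steel ram, 16 mm thick with a 29 mm round pad. Origin at the centre of the pad's rubber face, which looks to -x; axes as the gauge's. The opening (ram x less anvil x along the axis) is about 84 to 95 mm at the start, 65 to 66 mm when closed on the goose egg. Moved by the knob; stays where it is left (4.5 N friction) and pushes a loose egg along the rods
- knob_grip (a point): on the knob's axis (gauge x = 83 mm), 92 mm above the counter: where to hold the knob. The knob is a round fluted dark steel cap, 44 mm across, from 76 to 106 mm above the counter, axis upright. Turning it clockwise seen from above drives the ram towards the anvil, 13 mm for each radian; it turns without end
- clutch (a joint): slip of the knob over its clutch (rad): near 0 while the knob drives the ram (about 0.06 N m). When the ram is blocked the knob slips with 12 clicks a turn: the moment on it rises to about 0.25 N m (the ram then presses with some 15 N), drops off as a click passes at 0.26, 0.79, 1.31, 1.83 rad, and rises again. Turned anticlockwise against the open stop it slips below 0
- marker: felt marker, 135 mm, lying behind the gauge: a bystander
- spoon: teaspoon, 134 mm, lying behind the rack: a bystander
- tape_roll: roll of parcel tape, 96 mm across, 48 mm high: a bystander
- shaker: glass spice shaker, 41 mm wide, 87 mm high: a bystander

How it is judged:
On the way:
1. the goose egg lies lengthwise on the gauge's two rods between anvil and ram, let go, before the clutch has clicked (x of egg_mid in the frame of gauge between -0.06 and 0 m and y of egg_mid in the frame of gauge between -0.008 and 0.008 m and z of egg_mid in the frame of gauge between 0.046 and 0.062 m and angle between the x axis of goose_egg and the x axis of gauge, either way round below 0.35 rad and contact force between goose_egg and the fingers below 0.1 N and contact force between goose_egg and gauge above 0.3 N and value of joint clutch below 0.3 rad), for 0.2 s.
At the end, for the whole second after the job is handed in: The goose egg lies at rest on the rods, its middle within 8 mm of the measuring axis sideways and vertically and its long axis within 0.35 rad of it; the ram is closed on it (opening below 68 mm); the clutch has clicked two to four times (slip 0.75 to 2.35 rad) (x of egg_mid in the frame of gauge between -0.06 and 0 m and y of egg_mid in the frame of gauge between -0.008 and 0.008 m and z of egg_mid in the frame of gauge between 0.046 and 0.062 m and angle between the x axis of goose_egg and the x axis of gauge, either way round below 0.35 rad and contact force between goose_egg and the fingers below 0.1 N and contact force between goose_egg and gauge above 0.3 N and x of ram in the frame of anvil below 0.068 m and value of joint clutch between 0.75 and 2.35 rad and linear speed of goose_egg below 0.01 m/s); the robot touches nothing.
It fails at once if the goose egg's shell takes more than 60 N (contact force between goose_egg and anything else above 60 N).
It fails at once if another egg is disturbed (moved over 20 mm) (distance of any of hen_egg_a, hen_egg_b from where it was at the start of the episode above 0.02 m).
It fails at once if a bystander is disturbed (moved over 30 mm) (distance of any of marker, spoon, tape_roll, shaker from where it was at the start of the episode above 0.03 m).
It also fails if it takes over 67 s, if anything falls off the work surface, if the arm or the gripper's body presses on something with over 40 N, if the wrist force passes 120 N, or if a joint passes its speed limit or range.

## Working session

There is one attempt and no reset: what is moved stays moved. The work goes in short steps, Python scripts to look and compute and a shell command to move; the robot and the scene stay as the last step left them, time stands still between calls to the robot, and variables do not carry over. Pictures are saved under pics/ and viewed, at most 10 in all, crops included, and the job is handed in when it is done.

```bash
ls; mkdir -p pics
python3 - <<'E'
from bench import r, optics
import cv2,numpy as np,pickle
d={n:optics.grab_frame(n) for n in("scene","top","wrist")}
pickle.dump(d,open("f0.pkl","wb"))
for n in d: print(n,d[n]["K"].round(1).tolist(),np.round(d[n]["dist_coeffs"],3),(-d[n]["R"].T@d[n]["t"]).round(3),d[n]["R"].round(2).tolist())
cv2.imwrite("pics/a_top.png",cv2.resize(d["top"]["color"],(800,600)))
cv2.imwrite("pics/a_scene.png",cv2.resize(d["scene"]["color"],(800,600)))
o=r.get_obs();print(o, r.tcp_to_tips)
E
```

```text
pics
scene [[450.3, 0.0, 251.5], [0.0, 450.3, 193.0], [0.0, 0.0, 1.0]] [-0.101  0.     0.     0.     0.   ] [ 0.088 -0.73   1.076] [[0.84, -0.54, -0.01], [-0.42, -0.64, -0.64], [0.34, 0.55, -0.76]]
top [[356.3, 0.0, 254.3], [0.0, 356.3, 188.1], [0.0, 0.0, 1.0]] [-0.111  0.     0.     0.     0.   ] [ 0.382 -0.046  0.986] [[0.01, -1.0, -0.01], [-0.99, -0.01, -0.14], [0.14, 0.01, -0.99]]
wrist [[323.1, 0.0, 255.0], [0.0, 323.1, 188.5], [0.0, 0.0, 1.0]] [-0.054  0.     0.     0.     0.   ] [0.088 0.673 0.372] [[0.24, 0.97, -0.0], [0.92, -0.23, 0.31], [0.3, -0.08, -0.95]]
{'clock': 0.15, 'joints': array([-1.433076  ,  0.47761119,  0.02233405,  1.55623321, -0.01148188,
        1.10923461, -0.08309158]), 'qvel': array([-0.00104231, -0.00165646,  0.00250845, -0.00333153,  0.00129983,
       -0.00105544, -0.00073735]), 'tau': array([ 3.19086503e-03, -5.96923327e+01,  1.61050368e+00, -2.81488144e+01,
        1.26873647e-02,  6.58525532e-03, -2.43113408e-05]), 'tcp_pos': array([0.16415203, 0.6542472 , 0.20824442]), 'orientation': array([-3.85083713e-01, -3.11783907e+00,  2.13129802e-03]), 'contact_force': array([-0.29168864, -0.68387987,  1.14107614]), 'moment': array([ 0.01195416, -0.04960634,  0.01481408]), 'gripper_force': 0.0, 'grip_width': 0.08551296677554249} 0.008
```

View pics/a_top.png

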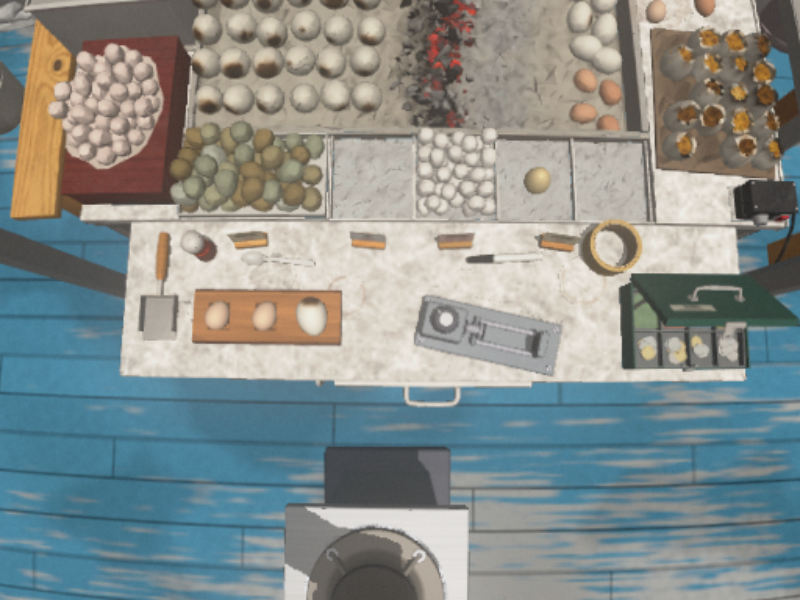

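View pics/a_scene.png

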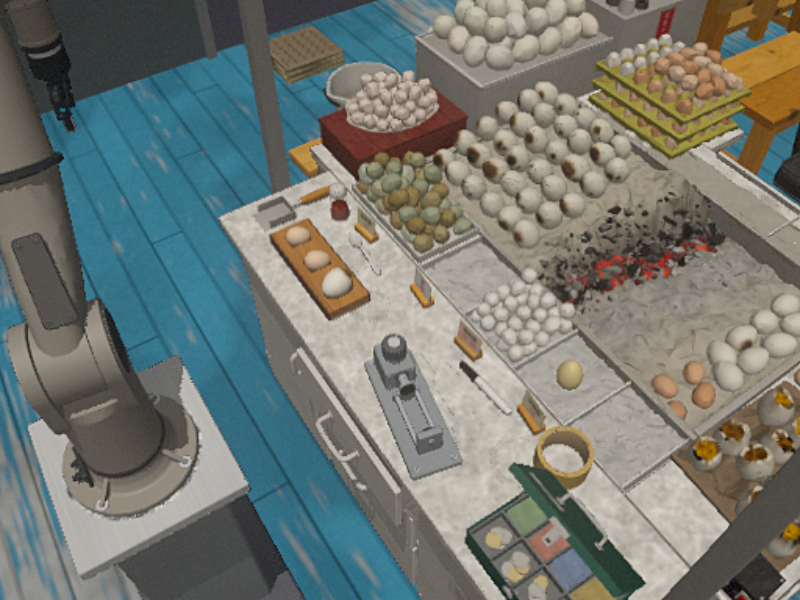

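The top view (800×600) shows the goose egg at about (311,316) in the rack's right-hand pocket. The gauge's knob is at (444,320) and its anvil at about (538,345), so gauge +x points to world +y, slightly turned. Next I measure these with masks and rays.

```bash
cat > h.py <<'E'
import cv2,numpy as np
def ray(f,px):
    p=cv2.undistortPoints(np.array(px,float).reshape(-1,1,2),np.array(f["K"]),np.array(f["dist_coeffs"],float)).reshape(-1,2)
    d=np.c_[p,np.ones(len(p))]@f["R"]; return -f["R"].T@f["t"],d/np.linalg.norm(d,axis=1)[:,None]
def plane(f,px,z):
    c,d=ray(f,px); return c+d*((z-c[2])/d[:,2])[:,None]
def proj(f,P):
    return cv2.projectPoints(np.array(P,float).reshape(-1,3),cv2.Rodrigues(f["R"])[0],np.array(f["t"],float),np.array(f["K"]),np.array(f["dist_coeffs"],float))[0].reshape(-1,2)
def meet(f,a,g,b):
    c1,d1=ray(f,[a]);c2,d2=ray(g,[b]);d1=d1[0];d2=d2[0]
    s=np.linalg.lstsq(np.c_[d1,-d2],c2-c1,rcond=None)[0]
    p,q=c1+s[0]*d1,c2+s[1]*d2; return (p+q)/2,np.linalg.norm(p-q)
E
python3 - <<'E'
from h import *; import pickle
d=pickle.load(open("f0.pkl","rb")); t=d["top"]; s=d["scene"]
def big(m): 
    return max(cv2.findContours(m,cv2.RETR_EXTERNAL,cv2.CHAIN_APPROX_NONE)[0],key=cv2.contourArea)
def box(im,x0,y0,x1,y1,m):
    o=np.zeros_like(m);o[y0:y1,x0:x1]=m[y0:y1,x0:x1];return o
hsv=cv2.cvtColor(t["color"],cv2.COLOR_BGR2HSV);H,S,V=cv2.split(hsv)
vis=t["color"].copy()
# rack (wood)
wood=((S>90)&(H<22)).astype(np.uint8)*255
c=big(box(0,118,180,225,226,wood)); R=cv2.minAreaRect(c); print("rack",R)
P=plane(t,cv2.boxPoints(R),.026);print(P.round(4).tolist(),P.mean(0).round(4)); cv2.drawContours(vis,[cv2.boxPoints(R).astype(int)],0,(0,255,0),1)
e=big(box(0,185,186,213,218,((S<80)&(V>120)).astype(np.uint8)*255));E=cv2.fitEllipse(e);print("egg",E,cv2.contourArea(e),plane(t,[E[0]],.044).round(4))
cv2.ellipse(vis,E,(0,0,255),1)
# gauge: grey, darker than counter
print("gauge hsv",hsv[215,300],"counter",hsv[200,240],hsv[225,300])
g=((V<165)&(S<60)).astype(np.uint8)*255
g=cv2.morphologyEx(box(0,255,182,370,245,g),cv2.MORPH_OPEN,np.ones((3,3)))
c=big(g);G=cv2.minAreaRect(c);print("gauge",G)
P=plane(t,cv2.boxPoints(G),.016);print(P.round(4).tolist(),P.mean(0).round(4));cv2.drawContours(vis,[c],0,(255,0,0),1);cv2.drawContours(vis,[cv2.boxPoints(G).astype(int)],0,(0,255,0),1)
cv2.imwrite("pics/b.png",cv2.resize(vis[175:250,115:375],(780,225),interpolation=cv2.INTER_CUBIC))
cv2.imwrite("pics/c.png",cv2.resize(s["color"][150:310,160:310],(562,600),interpolation=cv2.INTER_CUBIC))
a=cv2.resize(t["color"][180:245,255:370],(795,450),interpolation=cv2.INTER_CUBIC);b=cv2.imread("pics/b.png")
b=cv2.resize(b,(795,150)) if 0 else b
cv2.imwrite("pics/d.png",a)
E
```

```text
rack ((170.0, 202.5), (33.0, 94.0), 90.0)
[[0.5218, 0.3316, 0.026], [0.5237, 0.0684, 0.026], [0.4337, 0.0663, 0.026], [0.4302, 0.3262, 0.026]] [0.4774 0.1981 0.026 ]
egg ((199.1050262451172, 202.5415802001953), (19.242141723632812, 22.692901611328125), 163.58067321777344) 323.0 [[0.4761 0.1132 0.044 ]]
gauge hsv [ 45   4 135] counter [ 18  21 221] [105   3 169]
gauge ((288.98822021484375, 207.0529327392578), (44.47074890136719, 25.055469512939453), 12.528807640075684)
[[0.4478, -0.062, 0.016], [0.5152, -0.0766, 0.016], [0.4894, -0.1958, 0.016], [0.4224, -0.1802, 0.016]] [ 0.4687 -0.1286  0.016 ]
```

View pics/b.png

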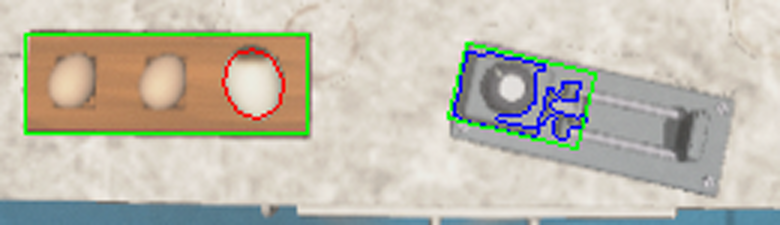

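View pics/d.png

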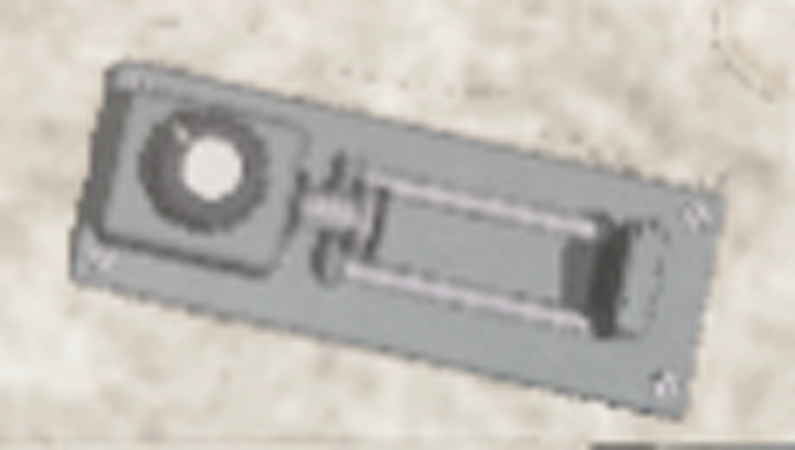

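The rack and egg are found, but the gauge mask is only partial. In the 6.9× crop, the base corners are at (112,66), (722,190), (685,418) and (72,282), with the knob at about (207,168). I'll use those and add a planning helper.

```bash
cat >> h.py <<'E'
from scipy.spatial.transform import Rotation as Ro
def plan(xyz,yaw):
    "world target of TCP, yaw = world direction of tool y (mod pi), tool down -> row units"
    from bench import r
    o=r.get_obs();R=Ro.from_rotvec(o["orientation"]).as_matrix();p=o["tcp_pos"]
    y0=np.arctan2(R[1,1],R[0,1]); dy=(yaw-y0+np.pi/2)%np.pi-np.pi/2
    best=None
    y=y0+dy;Y=np.array([np.cos(y),np.sin(y),0]);Z=np.array([0,0,-1.]);T=np.c_[np.cross(Y,Z),Y,Z]
    print("clock",round(o["clock"],2),"at",p.round(4),"yaw",round(y0,4),"dyaw deg",round(np.degrees(dy),1),"shift",((R.T@(np.array(xyz)-p))/.025).round(3),"turn",(np.degrees(Ro.from_matrix(R.T@T).as_rotvec())/8).round(3),"q7",o["joints"][6].round(2))
E
python3 - <<'E'
from h import *; import pickle
t=pickle.load(open("f0.pkl","rb"))["top"]
q=np.array([(112,66),(722,190),(685,418),(72,282)],float); f=lambda a:np.array(a,float).reshape(-1,2)/[6.913,6.923]+[255-.43,180-.43]
P=plane(t,f(q),.016); c=P.mean(0); ax=(P[0]+P[3]-P[1]-P[2])[:2]; ay=(P[3]+P[2]-P[0]-P[1])[:2]
print(P.round(4).tolist(),c,np.linalg.norm(ax)/2,np.linalg.norm(ay)/2,"yaw x",np.arctan2(ax[1],ax[0]),"y",np.arctan2(ay[1],ay[0]))
k=plane(t,f([(205,168)]),.104)[0];print("knob",k)
u=ax/np.linalg.norm(ax);v=np.array([-u[1],u[0]]);dk=(k-c)[:2];print("knob in gauge",dk@u,dk@v)
for n,p,z in(("pad face",(378,222),.054),("rod a",(600,228),.034),("rod b",(585,322),.034),("rod a2",(380,180),.034),("rod b2",(350,270),.034),("anvil top mid",(612,275),.072)):
  w=(plane(t,f([p]),z)[0]-c)[:2];print(n,w@u,w@v)
plan((.476,.113,.2),np.pi/2)
E
```

```text
[[0.5177, -0.0787, 0.016], [0.4698, -0.3217, 0.016], [0.3799, -0.3046, 0.016], [0.4319, -0.0633, 0.016]] [ 0.44981888 -0.19207083  0.016     ] 0.24724733257364365 0.08930159068410273 yaw x 1.367398855007509 y 2.9584700537434427
knob [ 0.46861318 -0.10933239  0.104     ]
knob in gauge 0.08482927367095892 -0.0016938750678670877
pad face 0.01394852775962078 -0.0008269253230698704
rod a -0.07376542840573286 -0.018585926452145334
rod b -0.07464716301006452 0.018377000464727712
rod a2 0.013842844014202263 -0.01907702263330669
rod b2 0.01852745511108374 0.017563552858983016
anvil top mid -0.07326192407449615 0.0022660872157868007
clock 0.15 at [0.1642 0.6542 0.2082] yaw 1.325 dyaw deg 14.1 shift [-17.367 -17.964   0.356] turn [-0.01 -0.   -1.76] q7 -0.08
```

```bash
python3 -m creep '{"rows":[[-1.5,-1.5,0,0,0,0,85],[-3.1,-3.2,0,0,0,-0.5,80],[-4.7,-4.9,0.1,0,0,-1,75],[-6.3,-6.6,0.1,0,0,-1.76,72],[-7.9,-8.2,0.2,0,0,-1.76,72],[-9.5,-9.9,0.2,0,0,-1.76,72],[-11.1,-11.6,0.3,0,0,-1.76,72],[-12.7,-13.2,0.36,0,0,-1.76,72],[-14.3,-14.8,0.36,0,0,-1.76,72],[-15.6,-16.2,0.36,0,0,-1.76,72]]}' 20
python3 -c "
from h import *;plan((.470,.113,.2),1.5708)"
```

```text
clock: 1.4
tcp_pos: [0.4448, 0.1648, 0.2]
orientation: [0.002, 3.141, -0.0]
contact_force: [-0.1, 0.8, 0.1]
grip_width: 0.0724
gripper_force: 0.0
clock 1.4 at [0.4448 0.1648 0.2   ] yaw 1.5695 dyaw deg 0.1 shift [-1.012e+00 -2.072e+00  2.000e-03] turn [-0.     0.002 -0.009] q7 1.13
```

```bash
python3 -m creep '{"rows":[[-0.5,-1.1,0,0,0,0,72],[-1,-2.1,0,0,0,0,72],[-1,-2.1,0,0,0,0,72],[-1,-2.1,0,0,0,0,72],[-1,-2.1,0,0,0,0,72]]}' 20
python3 - <<'E'
from h import *; from bench import r,optics; import pickle
w=optics.grab_frame("wrist");pickle.dump(w,open("w1.pkl","wb"))
im=w["color"];h=cv2.cvtColor(im,cv2.COLOR_BGR2HSV)
e=proj(w,[.476,.113,.044])[0];print("pred",e)
m=((h[...,1]<70)&(h[...,2]>130)).astype(np.uint8)*255
z=np.zeros_like(m);x,y=e.astype(int);z[max(0,y-75):y+75,x-75:x+75]=m[max(0,y-75):y+75,x-75:x+75]
c=max(cv2.findContours(z,0,1)[0],key=cv2.contourArea);E=cv2.fitEllipse(c);print(E,plane(w,[E[0]],.044))
v=im.copy();cv2.ellipse(v,E,(0,0,255),1)
a=np.radians(E[2]-90);L=E[1][1]/2;pp=np.array([[E[0][0]+s*L*np.cos(a),E[0][1]+s*L*np.sin(a)] for s in(1,-1)])
Q=plane(w,pp,.044);d=Q[0]-Q[1];print(Q,np.linalg.norm(d),"axis yaw",np.arctan2(d[1],d[0])%np.pi)
cv2.imwrite("pics/e.png",v)
print(r.get_obs()["tcp_pos"])
E
```

```text
clock: 2.02
tcp_pos: [0.4685, 0.1156, 0.1999]
orientation: [0.003, -3.141, -0.0]
contact_force: [0.1, 0.0, 0.6]
grip_width: 0.0719
gripper_force: 0.0
pred [252.52561089 172.03066775]
((221.4459991455078, 178.23606872558594), (106.34978485107422, 162.0748291015625), 171.1302032470703) [[0.4826373  0.08094513 0.044     ]]
[[0.57615713 0.09199501 0.044     ]
 [0.40268296 0.07128793 0.044     ]] 0.1747056680630749 axis yaw 0.11880481257181341
[0.46854207 0.11555226 0.19991716]
```

View pics/e.png

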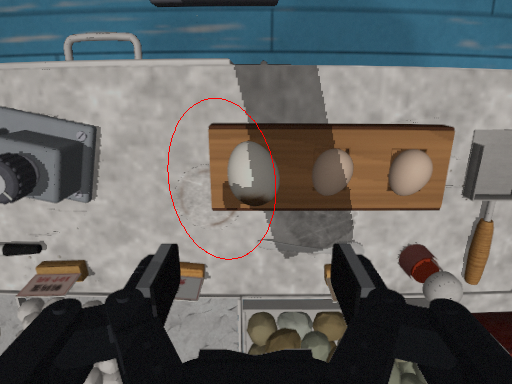

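The wrist view shows the goose egg at about (252,173), matching the predicted (252.5,172). The mask leaked onto the counter, so I'll refit using saturation inside the rack area only.

Run:
```python
from h import *; from bench import r; import pickle
w=pickle.load(open("w1.pkl","rb"));h=cv2.cvtColor(w["color"],cv2.COLOR_BGR2HSV)
print(h[172,222:285:3,1],h[172,222:285:3,2],h[136:210:5,250,1])
m=(h[...,1]<75).astype(np.uint8)*255;z=np.zeros_like(m);z[132:207,217:300]=m[132:207,217:300];z=cv2.morphologyEx(z,cv2.MORPH_OPEN,np.ones((5,5)))
c=max(cv2.findContours(z,0,1)[0],key=cv2.contourArea);print(cv2.boundingRect(c),cv2.contourArea(c))
E=cv2.fitEllipse(cv2.convexHull(c));print(E,plane(w,[E[0]],.044))
a=np.radians(E[2]-90);L=E[1][1]/2;pp=np.array([[E[0][0]+s*L*np.cos(a),E[0][1]+s*L*np.sin(a)] for s in(1,-1)])
Q=plane(w,pp,.044);d=Q[0]-Q[1];print(np.linalg.norm(d),"axis yaw",(np.arctan2(d[1],d[0])+1.57)%np.pi-1.57)
plan((*plane(w,[E[0]],.044)[0][:2],.1),np.pi/2)
```

```text
[141 141  22  21  21  18  18  15  12  11  21  22  22  20  23  21  24  20
  22 144 143] [141 143 130 157 170 180 185 187 187 189 119 118 118 114 111 110 106 100
  93  78  82] [152  54  24  25  22  22  20  12  13  12  14  26  69 156 139]
(228, 141, 51, 58) 2306.0
((252.26956176757812, 173.58460998535156), (50.96928787231445, 64.9808120727539), 164.53843688964844) [[0.47764935 0.11273525 0.044     ]]
0.06895700412793808 axis yaw 0.25955274854856447
clock 2.08 at [0.4685 0.1156 0.1999] yaw 1.5726 dyaw deg -0.1 shift [-0.365 -0.114  3.997] turn [ 0.002 -0.002  0.013] q7 1.26
```

```bash
python3 -m creep '{"rows":[[-0.2,-0.1,1,0,0,-0.9,72],[-0.34,-0.1,2,0,0,-1.85,72],[-0.34,-0.1,3,0,0,-1.85,72],[-0.34,-0.1,4.3,0,0,-1.85,72],[-0.34,-0.1,4.3,0,0,-1.85,72],[-0.34,-0.1,4.3,0,0,-1.85,72]]}' 20
python3 - <<'E'
from h import *; from bench import r,optics
w=optics.grab_frame("wrist");v=w["color"].copy()
cv2.imwrite("pics/f.png",v)
plan((.477,.113,.038),np.pi/2+.26)
E
```

```text
clock: 2.82
tcp_pos: [0.478, 0.1125, 0.0934]
orientation: [-0.405, 3.114, 0.0]
contact_force: [0.9, 0.1, -0.5]
grip_width: 0.0717
gripper_force: 0.0
clock 2.88 at [0.4783 0.1125 0.0937] yaw 1.8294 dyaw deg 0.1 shift [0.051 0.03  2.229] turn [ 0.002  0.014 -0.01 ] q7 1.59
```

View pics/f.png

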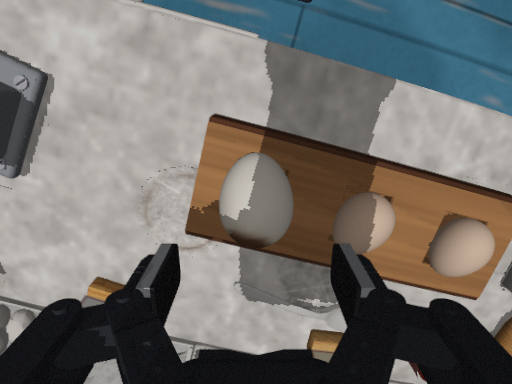

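The egg's long axis now stands upright in the wrist image, centred at about (256,200) between the jaws (mid x ≈ 255). Next I descend.

```bash
python3 -m creep '{"rows":[[0.05,0.02,0.6,0,0,0,72],[0.05,0.02,1.2,0,0,0,72],[0.05,0.02,1.8,0,0,0,72],[0.05,0.02,2.2,0,0,0,72],[0.05,0.02,2.2,0,0,0,72],[0.05,0.02,2.2,0,0,0,68],[0.05,0.02,2.2,0,0,0,64],[0.05,0.02,2.2,0,0,0,60]]}' 20
```

```text
clock: 3.88
tcp_pos: [0.4764, 0.1123, 0.0378]
orientation: [-0.404, 3.115, 0.0]
contact_force: [0.2, 0.1, -0.4]
grip_width: 0.0598
gripper_force: 0.0
```

```bash
python3 -m creep '{"rows":[[0,0,0,0,0,0,57],[0,0,0,0,0,0,54],[0,0,0,0,0,0,52],[0,0,0,0,0,0,50],[0,0,0,0,0,0,48],[0,0,0,0,0,0,48],[0,0,0,0,0,0,48]]}' 20
```

```text
clock: 4.75
tcp_pos: [0.4761, 0.1122, 0.0375]
orientation: [0.405, -3.115, -0.0]
contact_force: [-0.6, -1.0, -0.1]
grip_width: 0.048
gripper_force: 0.0
```

Run:
```python
from h import *; from bench import r,optics
a=optics.grab_frame("wrist")["color"];b=optics.grab_frame("scene")["color"][140:240,150:270]
cv2.imwrite("pics/g.png",np.hstack([a[100:,100:400],cv2.resize(b,(341,284),interpolation=cv2.INTER_CUBIC)]))
o=r.get_obs();print(o["contact_force"],o["gripper_force"],o["grip_width"])
```

```text
[-0.0705384   0.10337278 -0.41047313] 0.0 0.048032765598620755
```

View pics/g.png

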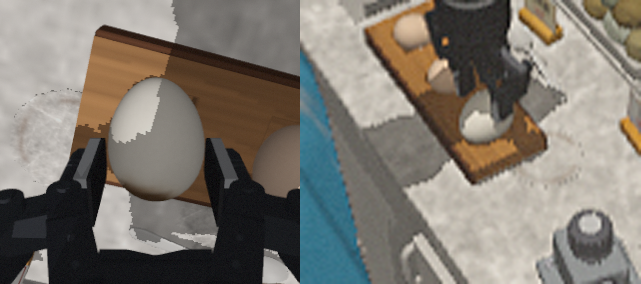

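The picture shows the egg lying between the pads without contact. The egg's middle seems to be on the robot's side of the pads. I'll quantify that by projecting the grasp point.

Run:
```python
from h import *; from bench import r,optics
w=optics.grab_frame("wrist");o=r.get_obs();R=Ro.from_rotvec(o["orientation"]).as_matrix();p=o["tcp_pos"]
for n,l in(("tips",(0,0,.008)),("grasp",(0,0,-.011)),("padL",(0,-.024,-.011)),("padR",(0,.024,-.011)),("tipL",(0,-.024,.008)),("tipR",(0,.024,.008)),("back L",(0,.024,-.03))):print(n,proj(w,p+R@np.array(l))[0]-[100,100])
h=cv2.cvtColor(w["color"],cv2.COLOR_BGR2HSV)
print("egg: centre row ~138+100 col 156+100",plane(w,[(256,238)],.044),plane(w,[(208,238),(304,238),(256,177),(256,300)],.044))
print(p,-w["R"].T@w["t"])
s=optics.grab_frame("scene");t=optics.grab_frame("top")
for n,f in(("s",s),("t",t)):
  print(n,proj(f,[.477,.113,.044]),proj(f,p))
```

```text
tips [155.68414849 125.7653163 ]
grasp [155.76933315 140.85057312]
padL [110.23229165 140.83969514]
padR [201.29940538 140.74882505]
tipL [114.48848531 125.77277524]
tipR [196.87451482 125.69241176]
back L [206.74795407 159.32617527]
egg: centre row ~138+100 col 156+100 [[0.47668569 0.11248431 0.044     ]] [[0.48332218 0.08738537 0.044     ]
 [0.47011577 0.13760933 0.044     ]
 [0.44357389 0.10373335 0.044     ]
 [0.51543259 0.12272687 0.044     ]]
[0.47614156 0.11219984 0.03749806] [0.4001357  0.09171033 0.20154966]
s [[214.31925451 180.42586456]] [[214.36390983 182.10498927]]
t [[199.1807322  202.19400321]] [[199.86555956 202.7618297 ]]
```

```bash
python3 -m creep '{"rows":[[0,0,0,0,0,0,54],[0,0,0,0,0,0,62],[0,0,0,0,0,0,66],[0,0,0.08,0,0,0,66],[0,0,0.16,0,0,0,66],[0,0,0.2,0,0,0,66],[0,0,0.2,0,0,0,66]]}' 20
python3 - <<'E'
from h import *; from bench import r,optics
w=optics.grab_frame("wrist");o=r.get_obs();R=Ro.from_rotvec(o["orientation"]).as_matrix();p=o["tcp_pos"];g=o["grip_width"]/2
v=cv2.resize(w["color"][160:360,130:390],(780,600),interpolation=cv2.INTER_CUBIC)
for s in(-1,1):
  for z,c in((.008,(0,0,255)),(-.005,(0,255,0)),(-.018,(255,0,0))):
    q=(proj(w,[p+R@np.array((x,s*g,z)) for x in(-.011,.011)])-[130,160])*3
    cv2.line(v,*[tuple(int(i) for i in a) for a in q],c,2)
cv2.imwrite("pics/h.png",v);print(p,g)
E
```

```text
clock: 5.88
tcp_pos: [0.476, 0.1121, 0.0323]
orientation: [0.404, -3.115, 0.0]
contact_force: [0.3, -0.0, 0.8]
grip_width: 0.0659
gripper_force: 0.0
[0.47607922 0.1121074  0.0324206 ] 0.033050165257780206
```

View pics/h.png

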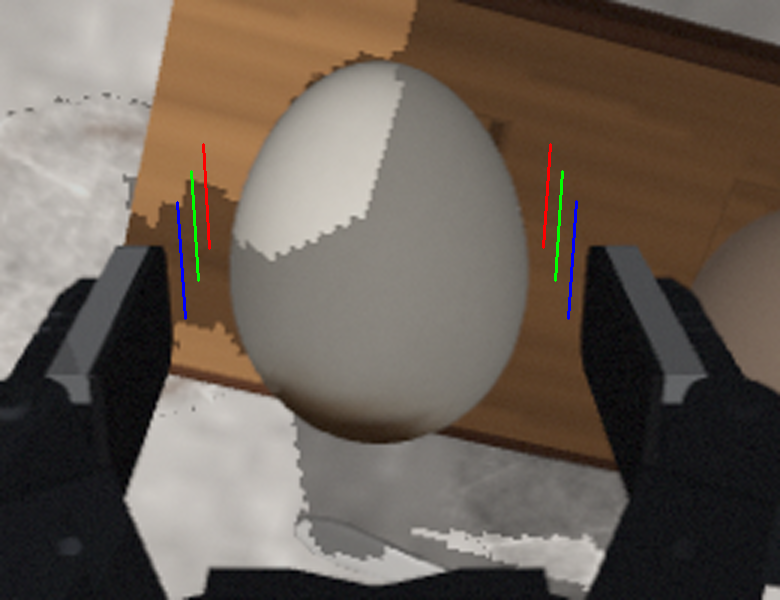

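The overlay shows the real pad tips at about (168,247–360) in the crop, roughly 30 mm behind the TCP rather than 8 mm ahead of it. That explains closing to 48 mm without contact. I'll descend further in small steps, watching the force.

```bash
python3 -m creep '{"rows":[[0,0,0.1,0,0,0,66],[0,0,0.2,0,0,0,66],[0,0,0.3,0,0,0,66],[0,0,0.4,0,0,0,66],[0,0,0.4,0,0,0,66]]}' 20
```

```text
clock: 6.55
tcp_pos: [0.4759, 0.1121, 0.0222]
orientation: [0.404, -3.115, 0.0]
contact_force: [0.2, 0.6, 0.2]
grip_width: 0.0658
gripper_force: 0.0
```

```bash
python3 -m creep '{"rows":[[0,0,0.08,0,0,0,66],[0,0,0.16,0,0,0,66],[0,0,0.24,0,0,0,66],[0,0,0.24,0,0,0,66]]}' 20;  python3 - <<'E'
from h import *; from bench import r,optics
w=optics.grab_frame("wrist");cv2.imwrite("pics/i.png",w["color"])
o=r.get_obs();R=Ro.from_rotvec(o["orientation"]).as_matrix();p=o["tcp_pos"]
# dark pad colour profile along the row; contact check
g=cv2.cvtColor(w["color"],6)
for row in (245,255,270,285): print(row,g[row,170:350:4])
for z in(0,-.01,-.02,-.03,-.04): print(z,proj(w,[p+R@np.array((x,s*.033,z)) for s in(-1,1) for x in (-.011,.011)]).round(0).tolist())
E
```

```text
clock: 7.05
tcp_pos: [0.476, 0.1121, 0.0163]
orientation: [0.404, -3.115, 0.0]
contact_force: [0.3, 0.5, -0.0]
grip_width: 0.066
gripper_force: 0.0
245 [ 89  90  32  10  73  74  74  72  76 143 163 175 183 190 195 198 201 199
 179 131 133 131 133 132 132 132 131 128 129 126 122 121 118 111 102  68
  70  69  70  18  20  74  76  78  69]
255 [ 91  23  16  12  45  69  72  74  79 108 135 180 182 123 127 127 130 131
 131 133 133 136 134 133 133 133 131 130 129 126 125 123 118 114 108  83
  75  75  75  16  12  19  74  76  74]
270 [ 17  12  10  10  20  76  75  72  99 107 114 118 120 123 127 128 128 132
 132 132 135 136 136 133 133 134 132 131 129 128 124 123 120 117 111  93
  76  78  81  14  17  14  13  15  75]
285 [ 12  16   8  13 123 125 126 127  73 105 113 116 123 124 126 128 129 130
 132 132 132 133 134 132 133 131 131 130 129 127 124 123 119 115 107  69
  71  73  75  15  17  11  11  13  20]
0 [[198.0, 249.0], [195.0, 214.0], [313.0, 249.0], [316.0, 214.0]]
-0.01 [[195.0, 258.0], [192.0, 221.0], [317.0, 258.0], [319.0, 221.0]]
-0.02 [[191.0, 268.0], [188.0, 229.0], [320.0, 268.0], [323.0, 229.0]]
-0.03 [[188.0, 280.0], [184.0, 239.0], [324.0, 279.0], [327.0, 238.0]]
-0.04 [[183.0, 292.0], [179.0, 249.0], [328.0, 292.0], [332.0, 249.0]]
```

Profiles put the inner pad edges at columns 185 and 326, so the tips are about 30 mm behind the TCP, at world z ≈ 0.046. I'll lower another 11 mm and close.

```bash
python3 -m creep '{"rows":[[0,0,0.1,0,0,0,66],[0,0,0.2,0,0,0,66],[0,0,0.3,0,0,0,66],[0,0,0.4,0,0,0,66],[0,0,0.44,0,0,0,66],[0,0,0.44,0,0,0,63],[0,0,0.44,0,0,0,60],[0,0,0.44,0,0,0,58]]}' 20 && python3 -m creep '{"rows":[[0,0,0,0,0,0,56],[0,0,0,0,0,0,54],[0,0,0,0,0,0,53],[0,0,0,0,0,0,52],[0,0,0,0,0,0,51],[0,0,0,0,0,0,51]]}' 20
```

```text
clock: 8.1
tcp_pos: [0.4762, 0.1122, 0.0056]
orientation: [-0.404, 3.115, 0.0]
contact_force: [0.7, 0.3, 0.4]
grip_width: 0.0578
gripper_force: 0.0
clock: 8.85
tcp_pos: [0.4762, 0.1124, 0.0056]
orientation: [-0.405, 3.115, 0.0]
contact_force: [-0.6, 1.9, 2.3]
grip_width: 0.0514
gripper_force: 11.2
```

```bash
python3 -m creep '{"rows":[[0,0,0,0,0,0,56],[0,0,0,0,0,0,60],[0,0,0.08,0,0,0,60],[0,0,0.16,0,0,0,60],[0,0,0.24,0,0,0,60],[0,0,0.24,0,0,0,60]]}' 20 && python3 -m creep '{"rows":[[0,0,0,0,0,0,57],[0,0,0,0,0,0,55],[0,0,0,0,0,0,54],[0,0,0,0,0,0,53],[0,0,0,0,0,0,52],[0,0,0,0,0,0,52]]}' 20
```

```text
clock: 9.6
tcp_pos: [0.476, 0.1121, -0.0007]
orientation: [0.404, -3.115, 0.0]
contact_force: [0.2, -1.3, 0.7]
grip_width: 0.0601
gripper_force: 0.0
clock: 10.35
tcp_pos: [0.4767, 0.1123, 0.0003]
orientation: [-0.404, 3.114, 0.001]
contact_force: [-2.5, -0.6, 11.2]
grip_width: 0.0522
gripper_force: 6.1
```

```bash
python3 -m creep '{"rows":[[0,0,0,0,0,0,56],[0,0,-0.12,0,0,0,56],[0,0,-0.12,0,0,0,54],[0,0,-0.12,0,0,0,52],[0,0,-0.12,0,0,0,50],[0,0,-0.12,0,0,0,48],[0,0,-0.12,0,0,0,48],[0,0,-0.12,0,0,0,48]]}' 20
```

```text
clock: 11.35
tcp_pos: [0.4762, 0.1125, 0.0026]
orientation: [-0.405, 3.115, 0.001]
contact_force: [-1.4, 1.5, 5.4]
grip_width: 0.0504
gripper_force: 20.1
```

```bash
python3 -m creep '{"rows":[[0,0,-0.2,0,0,0,48],[0,0,-0.5,0,0,0,48],[0,0,-0.8,0,0,0,48],[0,0,-1.2,0,0,0,48],[0,0,-1.7,0,0,0,48],[0,0,-2.2,0,0,0,48],[0,0,-2.8,0,0,0,48],[0,0,-3.4,0,0,0,48],[0,0,-3.4,0,0,0,48]]}' 20
python3 - <<'E'
from h import *; from bench import r,optics
w=optics.grab_frame("wrist");cv2.imwrite("pics/j.png",w["color"]);s=optics.grab_frame("scene")
o=r.get_obs();R=Ro.from_rotvec(o["orientation"]).as_matrix();p=o["tcp_pos"]
print(proj(w,p+R@np.array((0,0,-.04))))
b=s["color"][130:240,150:270];cv2.imwrite("pics/k.png",np.hstack([w["color"],cv2.resize(b,(288,384))[:, :]]))
E
```

```text
clock: 12.48
tcp_pos: [0.4771, 0.1125, 0.0889]
orientation: [-0.404, 3.113, 0.001]
contact_force: [-0.1, 0.1, -1.0]
grip_width: 0.0508
gripper_force: 21.1
[[255.78517577 267.52328746]]
```

View pics/k.png

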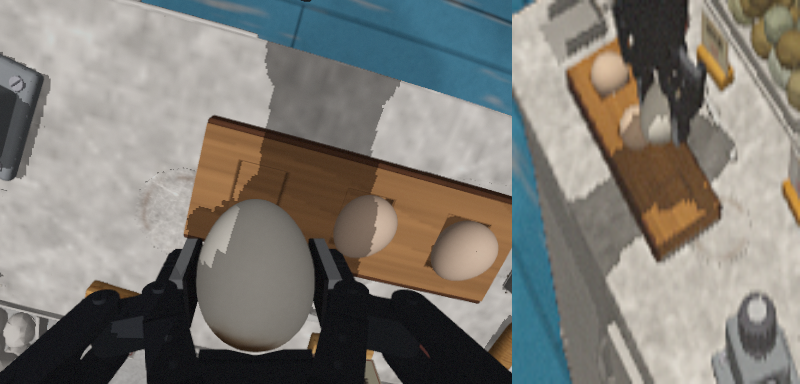

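The egg is held centred and upright in the image at about (255,275), and the hen eggs are undisturbed. The wrist joint's range forces the turn to go the other way (−117°), so I carry it to the gauge high, in two calls.

```bash
python3 -m creep '{"rows":[[0,0,-0.8,0,0,0.6,48],[0.2,-0.5,-1.6,0,0,1.6,48],[0.6,-1.5,-1.8,0,0,2.7,48],[1,-2.6,-1.8,0,0,3.8,48],[1.4,-3.8,-1.8,0,0,4.9,48],[1.9,-5,-1.8,0,0,6,48],[2.4,-6.2,-1.8,0,0,7.1,48],[2.8,-7.4,-1.8,0,0,8.2,48],[3.2,-8.4,-1.8,0,0,9.2,48],[3.4,-9,-1.8,0,0,9.8,48]]}' 20
python3 -c "
from h import *;plan((.4438,-.2204,.13),-.209)"
```

```text
clock: 13.82
tcp_pos: [0.4506, -0.1283, 0.132]
orientation: [-1.661, -2.665, 0.001]
contact_force: [-0.6, 0.2, -0.1]
grip_width: 0.0509
gripper_force: 21.4
clock 13.82 at [ 0.4506 -0.1283  0.132 ] yaw 0.4561 dyaw deg -38.1 shift [-3.187 -1.869  0.082] turn [-9.000e-03  1.000e-03  4.764e+00] q7 0.84
```

```bash
python3 -m creep '{"rows":[[-0.8,-0.5,0,0,0,1.2,48],[-1.6,-1,0,0,0,2.4,48],[-2.4,-1.4,0,0,0,3.6,48],[-3,-1.8,0,0,0,4.6,48],[-3.2,-1.87,0,0,0,4.76,48],[-3.2,-1.87,0,0,0,4.76,48],[-3.2,-1.87,0,0,0,4.76,48]]}' 20
python3 - <<'E'
from h import *; from bench import r,optics
w=optics.grab_frame("wrist");s=optics.grab_frame("scene");t=optics.grab_frame("top")
v=w["color"].copy()
c=np.array([.4498,-.192]);u=np.array([.2073,.9783]);n=np.array([-u[1],u[0]])
G=lambda x,y,z:np.r_[c+x*u+y*n,z]
for f,im in((w,v),(s,s["color"])):
  for a,b in((G(-52,0,0),0),) if 0 else ((G(-.052,-.018,.034),G(.052,-.018,.034)),(G(-.052,.018,.034),G(.052,.018,.034)),(G(-.073,-.022,.072),G(-.073,.022,.072)),(G(.083,-.022,.106),G(.083,.022,.106)),(G(-.125,-.046,.016),G(-.125,.046,.016))):
    q=proj(f,[a,b]).astype(int);cv2.line(im,tuple(map(int,q[0])),tuple(map(int,q[1])),(0,0,255),1)
cv2.imwrite("pics/l.png",np.hstack([v,cv2.resize(s["color"][180:308,210:306],(288,384),interpolation=cv2.INTER_CUBIC)]))
plan((.4438,-.2204,.06),-.209)
E
```

```text
clock: 14.7
tcp_pos: [0.4453, -0.2185, 0.1323]
orientation: [-2.433, -1.987, -0.0]
contact_force: [-0.2, -0.5, -0.2]
grip_width: 0.0505
gripper_force: 21.4
clock 14.85 at [ 0.4452 -0.2189  0.1325] yaw -0.2023 dyaw deg -0.4 shift [-0.073 -0.044  2.898] turn [-0.    -0.003  0.048] q7 0.5
```

View pics/l.png

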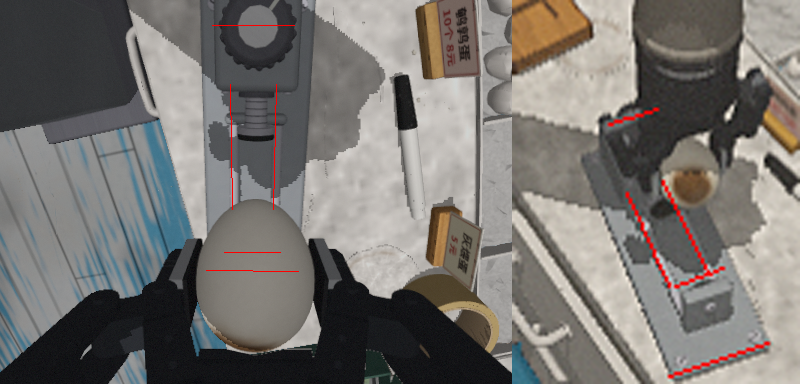

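No views remain, so I rely on numbers from here. The last picture shows the knob at (258,25) exactly on its predicted mark. The ram pad at about (257,140) is within 2 mm of the predicted axis, so I descend onto the rods.

```bash
python3 -m creep '{"rows":[[-0.07,0,0.8,0,0,0,48],[-0.07,0,1.7,0,0,0,48],[-0.07,0,2.6,0,0,0,48],[-0.07,0,3.4,0,0,0,48],[-0.07,0,4,0,0,0,48],[-0.07,0,4.4,0,0,0,48],[-0.07,0,4.6,0,0,0,48],[-0.07,0,4.6,0,0,0,48]]}' 20; python3 -c "
from h import *;plan((.4448,-.2206,.013),-.209)"
```

```text
clock: 15.85
tcp_pos: [0.4448, -0.2213, 0.0175]
orientation: [2.436, 1.984, 0.0]
contact_force: [-0.2, 0.4, -0.3]
grip_width: 0.0508
gripper_force: 21.3
clock 15.85 at [ 0.4448 -0.2213  0.0175] yaw -0.204 dyaw deg -0.3 shift [ 0.028 -0.006  0.181] turn [ 0.    -0.     0.036] q7 0.68
```

```bash
python3 -m creep '{"rows":[[0,0,0.04,0,0,0,48],[0,0,0.08,0,0,0,48],[0,0,0.08,0,0,0,48]]}' 20; python3 -m creep '{"rows":[[0,0,0.03,0,0,0,48],[0,0,0.06,0,0,0,48],[0,0,0.06,0,0,0,48]]}' 20
```

```text
clock: 16.23
tcp_pos: [0.4449, -0.2212, 0.0156]
orientation: [2.436, 1.984, 0.0]
contact_force: [-0.2, 0.1, -0.7]
grip_width: 0.0506
gripper_force: 21.3
clock: 16.6
tcp_pos: [0.4447, -0.2212, 0.0139]
orientation: [-2.436, -1.984, 0.0]
contact_force: [-0.7, 0.2, -1.5]
grip_width: 0.0507
gripper_force: 21.3
```

```bash
python3 -m creep '{"rows":[[0,0,0.03,0,0,0,48],[0,0,0.06,0,0,0,48],[0,0,0.06,0,0,0,48]]}' 20
python3 - <<'E'
from bench import r
print(r.get_obs()["contact_force"],r.get_obs()["tcp_pos"])
E
```

```text
clock: 16.98
tcp_pos: [0.4447, -0.2213, 0.0125]
orientation: [-2.436, -1.984, -0.0]
contact_force: [-1.0, -0.1, 0.6]
grip_width: 0.0511
gripper_force: 21.4
[-1.01744667 -0.13410187  0.58737038] [ 0.44470952 -0.22127587  0.01251378]
```

```bash
python3 -m creep '{"rows":[[0,0,0.03,0,0,0,48],[0,0,0.03,0,0,0,48]]}' 20; python3 -m creep '{"rows":[[0,0,0,0,0,0,52],[0,0,0,0,0,0,54],[0,0,0,0,0,0,57],[0,0,0,0,0,0,60],[0,0,0,0,0,0,64],[0,0,0,0,0,0,68],[0,0,0,0,0,0,72],[0,0,0,0,0,0,74]]}' 20; python3 -c "
from bench import r;o=r.get_obs();print(o['contact_force'],o['tcp_pos'])"
```

```text
clock: 17.23
tcp_pos: [0.4448, -0.2215, 0.0122]
orientation: [2.436, 1.983, 0.001]
contact_force: [-1.7, 1.4, 8.2]
grip_width: 0.0505
gripper_force: 21.8
clock: 18.23
tcp_pos: [0.4447, -0.2212, 0.0117]
orientation: [2.436, 1.984, 0.0]
contact_force: [0.6, -0.3, 0.9]
grip_width: 0.0741
gripper_force: 0.0
[ 0.55191584 -0.31639435  0.93078601] [ 0.44474026 -0.22124568  0.01174497]
```

```bash
python3 -m creep '{"rows":[[0,0,-0.3,0,0,0,74],[0,0,-0.8,0,0,0,76],[0,0,-1.5,0,0,0,80],[0,0,-2.5,0,0,0,80],[0,0,-3.6,0,0,0,80],[0,0,-4.8,0,0,0,80],[0,0,-5.6,0,0,0,80],[0,0,-5.6,0,0,0,80]]}' 20
python3 - <<'E'
from h import *; from bench import r,optics; import pickle
w=optics.grab_frame("wrist");pickle.dump(w,open("w2.pkl","wb"))
c=np.array([.4498,-.192]);u=np.array([.2073,.9783]);n=np.array([-u[1],u[0]])
loc=lambda P:((P[:,:2]-c)@np.c_[u,n]).round(4)
h=cv2.cvtColor(w["color"],cv2.COLOR_BGR2HSV);g=h[...,2]
e=proj(w,np.r_[c-.03*u-.0015*n,.054])[0];print("egg pred",e)
x,y=e.astype(int)
print("row V",g[y,x-60:x+60:4].tolist());print("row S",h[y,x-60:x+60:4,1].tolist())
print("col V",g[y-130:y+80:5,x].tolist())
k=proj(w,np.r_[c+.083*u-.0015*n,.106])[0];print("knob pred",k)
b=cv2.medianBlur(g,3);x0,y0=(k-60).astype(int).clip(0);sub=b[y0:y0+120,x0:x0+120]
C=cv2.HoughCircles(sub,cv2.HOUGH_GRADIENT,1,20,param1=120,param2=18,minRadius=10,maxRadius=50)
for q in C[0][:5]: P=plane(w,[q[:2]+[x0,y0]],.106);print("circle",q+[x0,y0,0],P.round(4),loc(P))
plan((.4685,-.1108,.14),-.209)
E
```

```text
clock: 19.23
tcp_pos: [0.4458, -0.2217, 0.1538]
orientation: [2.434, 1.982, 0.005]
contact_force: [-0.6, -0.3, 0.2]
grip_width: 0.08
gripper_force: 0.0
egg pred [253.00042381 181.6214466 ]
row V [182, 187, 185, 171, 135, 137, 140, 136, 150, 169, 182, 191, 195, 198, 199, 199, 127, 124, 122, 119, 115, 111, 100, 138, 137, 139, 120, 178, 189, 190]
row S [13, 12, 11, 13, 13, 9, 13, 11, 22, 20, 18, 17, 17, 17, 15, 15, 20, 23, 23, 19, 20, 21, 23, 11, 9, 11, 11, 11, 11, 9]
col V [48, 48, 40, 59, 77, 78, 74, 53, 46, 74, 97, 95, 96, 71, 83, 91, 17, 80, 103, 114, 119, 122, 123, 126, 129, 127, 199, 199, 198, 198, 191, 154, 87, 73, 57, 15, 12, 35, 106, 142, 139, 165]
knob pred [253.25092796  26.24482047]
circle [254.5         27.5         18.10000038] [[ 0.4691 -0.1119  0.106 ]] [[ 0.0823 -0.0023]]
clock 19.27 at [ 0.4452 -0.2212  0.1526] yaw -0.2036 dyaw deg -0.3 shift [4.511 0.019 0.508] turn [ 0.014 -0.005  0.038] q7 0.48
```

The egg lies on the rods with its edges at columns 225–281, centred on the predicted column. The knob is at (0.469,−0.1115). I wind the wrist up by +86° over the knob so that one grasp gives the whole clockwise turn.

```bash
python3 -m creep '{"rows":[[0.6,0,0,0,0,-1.2,80],[1.3,0,0,0,0,-2.4,80],[2,0,0,0,0,-3.6,80],[2.8,0,0,0,0,-4.8,80],[3.5,0,0,0,0,-6,80],[4.1,0,0,0,0,-7.2,80],[4.5,0,0,0,0,-8.4,80],[4.5,0,0,0,0,-9.6,80],[4.5,0,0,0,0,-10.7,80],[4.5,0,0,0,0,-10.7,80]]}' 20
python3 - <<'E'
from h import *; import pickle
w=pickle.load(open("w2.pkl","rb"));h=cv2.cvtColor(w["color"],cv2.COLOR_BGR2HSV)
c=np.array([.4498,-.192])-.0015*np.array([-.9783,.2073]);u=np.array([.2073,.9783])
for n,x,z in(("ram14",.014,.054),("egg+",.0035,.054),("egg-",-.0635,.054),("anvil face",-.073,.054),("anvil top",-.073,.072)):print(n,proj(w,np.r_[c+x*u,z])[0].round(1))
print([(int(r),int(h[r,253,1]),int(h[r,253,2])) for r in range(120,246,4)])
plan((.469,-.1115,.11),1.3)
E
```

```text
clock: 20.52
tcp_pos: [0.4668, -0.1111, 0.1511]
orientation: [-0.442, -3.109, -0.0]
contact_force: [-0.1, 0.7, -0.3]
grip_width: 0.0797
gripper_force: 0.0
ram14 [253.1 129.7]
egg+ [253.1 142.6]
egg- [252.9 217.9]
anvil face [252.9 227.7]
anvil top [252.8 236.7]
[(120, 9, 85), (124, 14, 93), (128, 9, 28), (132, 11, 23), (136, 10, 80), (140, 21, 97), (144, 20, 113), (148, 24, 117), (152, 21, 120), (156, 27, 122), (160, 22, 125), (164, 20, 125), (168, 20, 125), (172, 20, 127), (176, 20, 127), (180, 20, 153), (184, 14, 199), (188, 12, 199), (192, 13, 199), (196, 17, 198), (200, 25, 194), (204, 44, 179), (208, 100, 110), (212, 138, 85), (216, 133, 73), (220, 13, 57), (224, 51, 15), (228, 45, 17), (232, 21, 12), (236, 7, 35), (240, 11, 72), (244, 13, 135)]
clock 20.52 at [ 0.4668 -0.1111  0.1511] yaw 1.2884 dyaw deg 0.7 shift [-0.093  0.01   1.642] turn [-0.001 -0.011 -0.083] q7 1.55
```

The egg spans rows 139–218, exactly as predicted, so it sits properly between ram and anvil. Next I descend on the knob.

```bash
python3 -m creep '{"rows":[[-0.09,0,0.8,0,0,0,76],[-0.09,0,1.6,0,0,0,72],[-0.09,0,2.4,0,0,0,68],[-0.09,0,3.1,0,0,0,66],[-0.09,0,3.6,0,0,0,64],[-0.09,0,3.8,0,0,0,62],[-0.09,0,3.8,0,0,0,58],[-0.09,0,3.8,0,0,0,54],[-0.09,0,3.8,0,0,0,50]]}' 20;  python3 -m creep '{"rows":[[0,0,0,0,0,0,48],[0,0,0,0,0,0,46],[0,0,0,0,0,0,44],[0,0,0,0,0,0,42],[0,0,0,0,0,0,40],[0,0,0,0,0,0,40]]}' 30;python3 -c "
from bench import r;o=r.get_obs();print(o['contact_force'],o['moment'],o['tcp_pos'],o['joints'])"
```

```text
clock: 21.65
tcp_pos: [0.4701, -0.1117, 0.0572]
orientation: [0.44, 3.11, 0.0]
contact_force: [-0.1, -0.5, 0.2]
grip_width: 0.0501
gripper_force: 0.0
clock: 22.4
tcp_pos: [0.4698, -0.1119, 0.057]
orientation: [0.44, 3.11, -0.0]
contact_force: [-1.0, -0.9, 5.6]
grip_width: 0.0434
gripper_force: 30.0
[-1.04217552 -0.89739633  5.58948826] [-0.30305857  0.30620974 -0.01381767] [ 0.46978198 -0.11194638  0.05695316] [-0.23554667  0.40935511  0.41522132  2.15593421 -0.27750048  0.62584144
  1.66541634]
```

```bash
python3 -m creep '{"rows":[[0,0,0,0,0,0.5,40],[0,0,0,0,0,1.3,40],[0,0,0,0,0,2.1,40],[0,0,0,0,0,2.9,40],[0,0,0,0,0,3.7,40],[0,0,0,0,0,4.5,40],[0,0,0,0,0,5.3,40],[0,0,0,0,0,6,40],[0,0,0,0,0,6,40]]}' 30
cat > st.py <<'E'
from h import *; from bench import r,optics
o=r.get_obs();R=Ro.from_rotvec(o["orientation"]).as_matrix()
print(o["clock"],"yaw",np.arctan2(R[1,1],R[0,1]).round(3),"F",o["contact_force"].round(1),"M",o["moment"].round(3),o["tcp_pos"].round(4),o["gripper_force"],"q7",o["joints"][6].round(2))
w=optics.grab_frame("scene")
c=np.array([.4498,-.192])-.0015*np.array([-.9783,.2073]);u=np.array([.2073,.9783])
g=cv2.cvtColor(w["color"],6)
E
python3 st.py
```

```text
clock: 23.52
tcp_pos: [0.4692, -0.1126, 0.0569]
orientation: [-1.669, -2.661, 0.002]
contact_force: [-4.2, -3.8, 7.7]
grip_width: 0.043
gripper_force: 30.3
23.525 yaw 0.45 F [-4.2 -3.8  7.7] M [-0.648  0.74  -0.108] [ 0.4692 -0.1126  0.0569] 30.251471400260925 q7 1.0
```

```bash
python3 -m creep '{"rows":[[0,0,0,0,0,0.7,40],[0,0,0,0,0,1.4,40],[0,0,0,0,0,2.1,40],[0,0,0,0,0,2.1,40]]}' 30; python3 st.py; python3 -m creep '{"rows":[[0,0,0,0,0,0.7,40],[0,0,0,0,0,1.2,40],[0,0,0,0,0,1.2,40]]}' 30; python3 st.py; for i in 1; do :; done; python3 -m creep '{"rows":[[0,0,0,0,0,0.6,40],[0,0,0,0,0,0.9,40],[0,0,0,0,0,0.9,40]]}' 30; python3 st.py
```

```text
clock: 24.08
tcp_pos: [0.4689, -0.1127, 0.0569]
orientation: [-2.04, -2.389, 0.002]
contact_force: [-4.2, -2.3, 7.7]
grip_width: 0.0429
gripper_force: 30.4
24.075 yaw 0.157 F [-4.2 -2.3  7.7] M [-0.606  0.956 -0.089] [ 0.4689 -0.1127  0.0569] 30.37674754858017 q7 0.77
clock: 24.5
tcp_pos: [0.4687, -0.1127, 0.0569]
orientation: [-2.233, -2.21, 0.002]
contact_force: [-3.6, -2.1, 8.5]
grip_width: 0.0432
gripper_force: 30.4
24.5 yaw -0.01 F [-3.6 -2.1  8.5] M [-0.565  1.131 -0.009] [ 0.4687 -0.1127  0.0569] 30.410097241401672 q7 0.64
clock: 24.92
tcp_pos: [0.4686, -0.1127, 0.0569]
orientation: [-2.366, -2.065, 0.002]
contact_force: [-4.7, -2.0, 9.7]
grip_width: 0.0432
gripper_force: 30.4
24.925 yaw -0.136 F [-4.7 -2.   9.7] M [-0.584  1.201 -0.045] [ 0.4686 -0.1127  0.0569] 30.426047444343567 q7 0.54
```

```bash
cat >> st.py <<'E'
h=cv2.cvtColor(w["color"],cv2.COLOR_BGR2HSV)
xs=np.arange(.02,-.08,-.004)
q=proj(w,[np.r_[c+x*u,.066] for x in xs])
print([(int(round(x*1000)),int(h[int(b),int(a),1]),int(h[int(b),int(a),2])) for x,(a,b) in zip(xs,q.round())])
E
python3 st.py; python3 -m creep '{"rows":[[0,0,0,0,0,0.6,40],[0,0,0,0,0,1,40],[0,0,0,0,0,1,40]]}' 30; python3 st.py;  python3 -m creep '{"rows":[[0,0,0,0,0,0.6,40],[0,0,0,0,0,1,40],[0,0,0,0,0,1,40]]}' 30; python3 st.py
```

```text
24.975 yaw -0.135 F [-5.  -2.7  9.9] M [-0.603  1.169 -0.058] [ 0.4686 -0.1126  0.0569] 30.420806407928467 q7 0.54
[(20, 4, 186), (16, 4, 131), (12, 6, 184), (8, 5, 153), (4, 6, 179), (0, 6, 138), (-4, 13, 39), (-8, 39, 46), (-12, 34, 174), (-16, 29, 193), (-20, 31, 199), (-24, 30, 207), (-28, 24, 210), (-32, 27, 221), (-36, 28, 222), (-40, 33, 219), (-44, 54, 207), (-48, 113, 136), (-52, 141, 114), (-56, 129, 117), (-60, 127, 114), (-64, 114, 112), (-68, 108, 111), (-72, 80, 80), (-76, 10, 52)]
clock: 25.4
tcp_pos: [0.4684, -0.1126, 0.0569]
orientation: [-2.505, -1.895, 0.003]
contact_force: [-5.4, -2.1, 11.4]
grip_width: 0.0431
gripper_force: 30.5
25.4 yaw -0.275 F [-5.4 -2.1 11.4] M [-0.49   1.266 -0.054] [ 0.4684 -0.1126  0.0569] 30.495498776435852 q7 0.44
[(20, 7, 186), (16, 4, 171), (12, 3, 166), (8, 5, 168), (4, 5, 167), (0, 6, 182), (-4, 15, 84), (-8, 21, 48), (-12, 35, 130), (-16, 32, 184), (-20, 28, 197), (-24, 29, 205), (-28, 27, 208), (-32, 27, 219), (-36, 24, 222), (-40, 31, 221), (-44, 37, 213), (-48, 103, 154), (-52, 130, 118), (-56, 134, 116), (-60, 127, 110), (-64, 124, 115), (-68, 108, 109), (-72, 83, 83), (-76, 22, 57)]
clock: 25.82
tcp_pos: [0.4683, -0.1126, 0.0569]
orientation: [-2.63, -1.716, 0.003]
contact_force: [-5.4, -1.8, 11.7]
grip_width: 0.0432
gripper_force: 30.6
25.825 yaw -0.415 F [-5.4 -1.8 11.7] M [-0.479  1.304  0.106] [ 0.4683 -0.1126  0.0569] 30.55521458387375 q7 0.33
[(20, 4, 174), (16, 6, 183), (12, 3, 183), (8, 5, 156), (4, 4, 180), (0, 7, 185), (-4, 2, 128), (-8, 30, 43), (-12, 44, 92), (-16, 33, 177), (-20, 33, 195), (-24, 29, 202), (-28, 28, 209), (-32, 25, 217), (-36, 25, 222), (-40, 30, 220), (-44, 37, 216), (-48, 100, 160), (-52, 131, 121), (-56, 137, 119), (-60, 135, 113), (-64, 122, 115), (-68, 110, 107), (-72, 83, 83), (-76, 25, 51)]
```

```bash
python3 - <<'E'
s=open("st.py").read().split("h=cv2")[0]+'''
xs=np.arange(.008,-.02,-.0005);q=proj(w,[np.r_[c+x*u,.066] for x in xs]).astype(np.float32)
v=cv2.remap(g,q[:,0].reshape(1,-1),q[:,1].reshape(1,-1),cv2.INTER_LINEAR)[0].astype(float)
k=np.clip(130-v,0,None);print("dark at mm",(1000*(k*xs).sum()/k.sum()).round(2))
'''
open("st.py","w").write(s)
E
python3 st.py; python3 -m creep '{"rows":[[0,0,0,0,0,0.5,40],[0,0,0,0,0,0.5,40]]}' 30 |grep orient; python3 st.py;  python3 -m creep '{"rows":[[0,0,0,0,0,0.5,40],[0,0,0,0,0,0.5,40]]}' 30|grep orient; python3 st.py; python3 -m creep '{"rows":[[0,0,0,0,0,0.5,40],[0,0,0,0,0,0.5,40]]}' 30|grep orient; python3 st.py
```

```text
25.875 yaw -0.414 F [-6.1 -2.8 12.2] M [-0.454  1.313  0.108] [ 0.4683 -0.1125  0.0569] 30.552552044391632 q7 0.33
dark at mm -9.2
orientation: [-2.689, -1.623, 0.003]
26.175 yaw -0.484 F [-6.6 -2.4 11.2] M [-0.382  1.358  0.145] [ 0.4683 -0.1125  0.0569] 30.592162907123566 q7 0.28
dark at mm -9.31
orientation: [-2.744, -1.528, 0.003]
26.475 yaw -0.554 F [-5.4 -1.4 11.1] M [-0.394  1.366  0.142] [ 0.4682 -0.1125  0.0569] 30.648419559001923 q7 0.22
dark at mm -9.36
orientation: [-2.796, -1.431, 0.003]
26.775 yaw -0.624 F [-6.2 -1.8 12.2] M [-0.257  1.399  0.052] [ 0.4682 -0.1125  0.0569] 30.695709586143494 q7 0.17
dark at mm -9.11
```

The ram stopped at about yaw −0.40, and the moment rose then dropped by yaw −0.62, so the first click has passed (zero slip ≈ −0.33). I aim for slip ≈ 1.55 (three clicks), at yaw ≈ −1.88.

```bash
python3 -m creep '{"rows":[[0,0,0,0,0,0.8,40],[0,0,0,0,0,1.6,40],[0,0,0,0,0,2.3,40],[0,0,0,0,0,2.3,40]]}' 30 |grep orient; python3 st.py;  python3 -m creep '{"rows":[[0,0,0,0,0,0.7,40],[0,0,0,0,0,0.7,40]]}' 30|grep orient; python3 st.py; python3 -m creep '{"rows":[[0,0,0,0,0,0.7,40],[0,0,0,0,0,0.7,40]]}' 30|grep orient; python3 st.py
```

```text
orientation: [-2.988, -0.966, 0.004]
27.325 yaw -0.946 F [-6.8 -0.4 13.3] M [-0.117  1.56   0.161] [ 0.4679 -0.1123  0.0569] 30.81214874982834 q7 -0.07
dark at mm -9.19
orientation: [-3.032, -0.819, 0.004]
27.625 yaw -1.043 F [-8.1 -0.4 13.6] M [-0.111  1.561  0.105] [ 0.4679 -0.1122  0.0569] 30.82960993051529 q7 -0.15
dark at mm -9.36
orientation: [-3.068, -0.669, 0.004]
27.925 yaw -1.141 F [-7.2 -0.5 13.6] M [-0.027  1.58   0.082] [ 0.4678 -0.1121  0.0568] 30.839405357837677 q7 -0.22
dark at mm -9.21
```

```bash
for k in 1; do python3 -m creep '{"rows":[[0,0,0,0,0,0.8,40],[0,0,0,0,0,1.5,40],[0,0,0,0,0,1.5,40]]}' 30|grep orient; python3 st.py; done; python3 -m creep '{"rows":[[0,0,0,0,0,0.7,40],[0,0,0,0,0,0.7,40]]}' 30|grep orient; python3 st.py;python3 -m creep '{"rows":[[0,0,0,0,0,0.7,40],[0,0,0,0,0,0.7,40]]}' 30|grep orient; python3 st.py
```

```text
orientation: [-3.122, -0.345, 0.005]
28.35 yaw -1.351 F [-7.5  0.3 15.1] M [ 0.074  1.628 -0.023] [ 0.4678 -0.1119  0.0568] 30.909548699855804 q7 -0.39
dark at mm -8.94
orientation: [-3.135, -0.192, 0.005]
28.65 yaw -1.448 F [-7.9  0.6 15.2] M [0.197 1.642 0.034] [ 0.4678 -0.1118  0.0568] 30.880470871925354 q7 -0.46
dark at mm -9.16
orientation: [-3.14, -0.039, 0.005]
28.95 yaw -1.546 F [-8.5  1.  15.3] M [0.294 1.682 0.197] [ 0.4677 -0.1117  0.0568] 30.901097059249878 q7 -0.54
dark at mm -9.3
```

```bash
python3 -m creep '{"rows":[[0,0,0,0,0,0.7,40],[0,0,0,0,0,1.4,40],[0,0,0,0,0,2.2,40],[0,0,0,0,0,2.2,40]]}' 30|grep orient; python3 st.py; python3 -m creep '{"rows":[[0,0,0,0,0,0,44],[0,0,0,0,0,0,48],[0,0,0,0,0,0,54],[0,0,0,0,0,0,60],[0,0,0,0,0,0,66],[0,0,0,0,0,0,70],[0,0,-0.5,0,0,0,72],[0,0,-1.5,0,0,0,72],[0,0,-2.5,0,0,0,72],[0,0,-3.5,0,0,0,72]]}' 20; python3 -m creep '{"rows":[[0,0,-1.2,0,0,0,72],[0,0,-1.2,0,0,0,72],[0,0,-1.2,0,0,0,72]]}'; python3 st.py
```

```text
orientation: [-3.109, 0.442, 0.005]
29.5 yaw -1.853 F [-7.4  3.1 14.9] M [ 0.459  1.56  -0.008] [ 0.4678 -0.1115  0.0568] 30.940133929252625 q7 -0.79
dark at mm -8.79
clock: 30.8
tcp_pos: [0.4696, -0.1119, 0.1457]
orientation: [3.11, -0.44, 0.0]
contact_force: [0.3, -0.2, 0.6]
grip_width: 0.072
gripper_force: 0.0
clock: 31.18
tcp_pos: [0.4695, -0.1114, 0.1742]
orientation: [-3.11, 0.439, 0.0]
contact_force: [-0.0, 0.9, 0.9]
grip_width: 0.0722
gripper_force: 0.0
31.175 yaw -1.851 F [-0.   0.9  0.9] M [0.002 0.064 0.032] [ 0.4695 -0.1114  0.1742] 0.0 q7 -0.98
dark at mm -8.75
```

The third click has passed, the ram is still closed on the egg, and the gripper is clear, so I hand in.

```bash
python3 -c "
from bench import r;print(r.hand_in())"
```

```text
the job is handed in; nothing more can be done
None
```

I laid the goose egg on the gauge rods and let go, closed the ram on it, and turned the clutch about three clicks (slip about 1.5 rad, estimated from the wrist moment). I handed the job in at about 31 s with the gripper clear of everything; no verdict was returned.

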